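# Mark a plate with the automatic punch

### The arm

A 6-joint arm with a two-finger parallel gripper is mounted at the origin on the work surface; the furniture and walls round the work are solid. World frame = base frame: x ahead of the robot, y to its left, z up, the work surface at z = 0. Lengths are in m, angles in rad, forces in N, time in s.
With the tool pointing down it reaches from about 0.275 to 0.825 m from the base axis. Payload 5.2 kg.
Tool frame: the origin (TCP) lies between the finger pads; the fingertips stand 11 mm ahead of it and the grasp point (between the pads) lies 8 mm behind it; z points along the fingers, y is the line along which they close (so a half turn about z gives the same grasp; the last joint's range is limited). The gripper opens to 93 mm and grips with 3 to 60 N. Pads are 15 mm wide; open, the fingers measure 128 mm over their backs; the gripper's body (75 mm by 188 mm) begins 65 mm behind the grasp point.
Start: joints at [-1.325, 0.259, 1.535, -0, 1.348, -0.203], TCP at [0.239, -0.496, 0.23] pointing down, gripper open.
Joint ranges: [-3.14, 3.14], [-0.91, 2.08], [0.19, 2.58], [-1.22, 4.36], [0.22, 2.71], [-3.12, 3.12]. Speed limits (rad/s): [2.57, 2.57, 3.14, 3.14, 3.14, 3.14].

### API

Orientations are given as a 3x3 rotation matrix whose columns are the frame's x, y, z axes.
In Python, from station import bot gives the robot as it stands.
- The arm moves only by the tool play_rows, never from a script. Its arguments are lists of equal length, an entry for each row: "travel": the shift along the world's x, y, z in units of 50 mm (1.0 is 50 mm), a list of three; "yaw": the turn about the world's z in units of 8 degrees (1.0 is 8 degrees); "jaw": the finger opening in mm, from 0 to 93. In form: {"travel": [[x, y, z], ...], "yaw": [yaw, ...], "jaw": [jaw, ...]}. A call has 1 to 12 rows; each row shifts and turns the commanded pose from where the row before left it; what a row does not reach is not made up. A row lasts 1/10 s, in which the tool goes at most 50 mm and 8.59 degrees, less where a joint would pass 70% of its speed; a pose out of reach is approached as far as the arm can. A call is refused whole if a number of a shift passes 1 or a number of a turn 1, either way. A call with a gripper value outside its range is refused whole. The fingers move at their own pace and stop on an object; "grip_force" is the grip in N (left out, the last holds). Time passes only in rows, so rows that do not move let the fingers close. It gives the time, the measured TCP pose, the force, the opening and the grip force at its end, in the units of the state.
- bot.read_state(): the state, without advancing time (a new reading comes with each control period).
- bot.read_camera(name): name is "side" or "top" or "wrist"; returns a dict with "frame" (400x640x3 uint8, red, green, blue), "intrinsics" (3x3 intrinsics, pixels), "rvec" (rotation vector, rad) and "tvec" (3), from world to camera coordinates, as OpenCV has them. Camera axes: x right, y down, z forward; pixel columns grow to the right and rows downward; lengths in m; the calibration is good to about 2 mm. A picture is of the moment at which its call begins. There is no depth.
- bot.close_job(): hands the job in; it is judged then, once.
Trained networks look in the newest picture that a camera, given by its name, has taken for a name from the list of things; names that differ only in an ending like _2 or _b are one class to them, and where a whole thing is asked for, a point or a joint stands for the part that bears it (a point fixed in the world has none). Each returns a list of dicts, best first, with "conf" (0 to 1); they miss things now and then, are a little off and sometimes report something else, mostly with a low value. They report only what shows in the picture. A call takes as long as a camera call. They do not tell look-alikes from the thing itself.
- bot.search_frame(query, camera): "bbox" ([centre column, centre row, width, height] in pixels, round what is visible of it).
- bot.mark_of(query, camera): "point" ([column, row] in pixels: a listed point, or the origin of a listed thing).
The state is a dict: "time": time; "joints": joint angles; "qvel": joint speeds; "tau": joint torques, N m; "tcp_pos": TCP position; "ee_rot": TCP orientation; "force": force on the tool from outside, world axes, zero at the start; "wrist_torque": the same for the moment, N m; "width": finger opening in m; "finger_force": force on a finger pad.
Only numpy, scipy, OpenCV 4.12 (cv2) and the standard library are available. Lean on these libraries where they do the work, as an engineer would, in place of code of your own. Each camera call takes 0.05 s, during which the arm holds its last target. There are 200 camera calls.

### The job

Take the automatic punch out of the white tube rack, stand its brass nose in the guide bush of the blue marking jig and press it slowly straight down on the plate inside until its spring trips with a snap, then stop pressing at once: do not ram it against its end stop or load the jig with more than 25 N. Then put the punch back upright in the rack cell it came from and leave the cups and the bottle where they are.

Things in the scene. Friction and masses are not known exactly. Their poses are not given: they have to be found in the camera images.
- punch: automatic centre punch, about 0.2 kg, loose, upright in a cell of the white tube rack. Origin: centre of its collar's underside, z up along the punch. Dark collar 26 mm in diameter, z 0 to 8 mm, rests on the rack's top. Below it a round brass nose, 11 mm in diameter, its last 10 mm a cone; it stands out 42 mm below the collar, give or take 7 mm, as its user has set it
- punch_grip (a point): middle of the punch's steel grip, on its axis, 37 mm above the collar's underside: square section 15 x 15 mm with sides along the punch's x and y axes, reaching from 8 to 66 mm above the collar's underside; on it a red round cap, 19 mm in diameter, up to 79 mm
- punch_nose (a joint): how far the nose is pushed up into the punch (m): 0 = right out, 0.010 = hard end stop. It resists with 4 N at first, rising to about 15 N at 0.006, where the spring trips: beyond, the resistance falls steeply, to 9 N at 0.008 and 3 N near the stop. Counts as tripped from 0.0075 on. The nose springs out again when unloaded
- jig_bush (a point): centre of the mouth of the guide bush, at the top face of the jig's blue bridge, 40 mm above the worktop: an upright round hole of 14 mm with a 2.5 mm chamfer and a brass-coloured rim, through the 12 mm thick bridge (106 mm along y, 60 mm along x). Axes are the jig's. The face of the aluminium plate to be marked lies 22 mm below this point
- jig: marking jig, fixed: dark steel base 100 x 130 x 10 mm, blue bridge on top, 40 mm high in all. Origin: centre of its underside.
- rack: white wire tube rack, fixed, 41 mm (its x) x 121 mm (its y) x 66 mm high, 2 x 6 square cells with openings of 15 mm; three capped tubes, 101 mm high, stand fixed in it, at least 56 mm along its +y from the punch's cell. Origin: centre of its underside.
- rack_cell (a point): centre of the mouth of the punch's cell, at the rack's top face, 65 mm above the worktop; the punch's collar rests at this height. Axes are the rack's, z up.
- cup_orange: bystander: specimen cup with orange lid, 63 mm wide, 65 mm high, origin at the centre of its underside
- cup_white: bystander: specimen cup with white lid, 63 mm wide, 65 mm high, origin at the centre of its underside
- bottle_green: bystander: small white bottle with green cap, 33 mm wide, 58 mm high, origin at the centre of its underside
Mind the look-alikes: they are no part of the job. There is more than one size of the rack; the one meant has the size given above.

How it is judged:
By the outcome, as a careful person would: the job done as asked, in the order asked, and still so for the second after the job is handed in, with the robot touching nothing.
It also fails if it takes over 64 s, if anything falls off the work surface, if the arm or the gripper's body presses on something with over 40 N, if the wrist force passes 120 N, or if a joint passes its speed limit or range.

## Working session

There is one attempt and no reset: what is moved stays moved. The work goes in short steps, Python scripts to look and compute and a tool call to move; the robot and the scene stay as the last step left them, time stands still between calls to the robot, and variables do not carry over. Pictures are saved under pics/ and viewed, at most 10 in all, crops included, and the job is handed in when it is done.

Besides the shell and the picture viewer there is one more tool, called after ">>>" by a JSON object that holds its "fn" and its "kwargs". play_rows: Moves the arm, as the interface text tells. Its arguments: {"type":"object","properties":{"travel":{"type":"array"},"yaw":{"type":"array"},"jaw":{"type":"array"},"grip_force":{"type":"number"}},"required":["travel","yaw","jaw"]}

```bash
ls; mkdir -p pics
cat > h.py <<'E'
from station import bot
import numpy as np, cv2
def cam(n):
    c=bot.read_camera(n); c['R']=cv2.Rodrigues(np.array(c['rvec'],float))[0]; c['t']=np.array(c['tvec'],float).ravel(); c['K']=np.array(c['intrinsics'],float); return c
def ray(c,p):
    d=c['R'].T@np.linalg.solve(c['K'],[p[0],p[1],1.]); return -c['R'].T@c['t'], d/np.linalg.norm(d)
def atz(c,p,z):
    o,d=ray(c,p); return o+d*(z-o[2])/d[2]
def tri(obs):
    A=np.zeros((3,3));b=np.zeros(3);
    for c,p in obs:
        o,d=ray(c,p); M=np.eye(3)-np.outer(d,d); A+=M;b+=M@o
    x=np.linalg.solve(A,b); return x,[np.linalg.norm(np.cross(x-ray(c,p)[0],ray(c,p)[1])) for c,p in obs]
def proj(c,X):
    q=c['K']@(c['R']@np.array(X)+c['t']); return q[:2]/q[2]
def save(c,n): cv2.imwrite('pics/'+n+'.png',c['frame'][:,:,::-1])
E
python3 - <<'E'
from h import *
np.set_printoptions(precision=3,suppress=True)
C={}
for n in('top','side'):
    C[n]=cam(n);save(C[n],n+'0')
    print(n,C[n]['K'][0,0],-C[n]['R'].T@C[n]['t'])
    for q in('punch','rack','jig'):
        print(n,q,[(np.round(d['bbox']),round(d['conf'],2)) for d in bot.search_frame(q,n)][:4])
    for q in('punch','punch_grip','jig_bush','rack_cell','rack','jig'):
        print(n,q,[(np.round(d['point'],1),round(d['conf'],2), atz(C[n],d['point'],{'punch':.065,'punch_grip':.102,'jig_bush':.04,'rack_cell':.065}.get(q,0))) for d in bot.mark_of(q,n)][:4])
i=np.vstack([C['top']['frame'],C['side']['frame']]);cv2.imwrite('pics/both.png',cv2.resize(i[:,:,::-1],None,fx=.75,fy=.75))
print(bot.read_state())
E
```

```text
pics
top 423.01916293814895 [0.379 0.061 0.977]
top punch [(array([253., 208.,  12.,  16.]), 0.5)]
top rack [(array([219., 271.,  48.,  26.]), 0.91), (array([297., 155.,  28.,  33.]), 0.52)]
top jig [(array([384., 255.,  66.,  56.]), 0.95)]
top punch [(array([259.7, 203.5]), 0.63, array([0.549, 0.204, 0.065]))]
top punch_grip [(array([255.7, 204.2]), 0.68, array([0.541, 0.206, 0.102]))]
top jig_bush [(array([381.9, 249.8]), 0.9, array([ 0.447, -0.064,  0.04 ]))]
top rack_cell [(array([257.2, 209.8]), 0.98, array([0.535, 0.209, 0.065])), (array([227.6, 270.6]), 0.75, array([0.405, 0.269, 0.065]))]
top rack [(array([224.4, 272. ]), 0.82, array([0.404, 0.292, 0.   ])), (array([250. , 214.1]), 0.76, array([0.537, 0.236, 0.   ]))]
top jig [(array([383. , 253.3]), 0.86, array([ 0.442, -0.071,  0.   ]))]
side 372.44933700378596 [0.109 0.68  0.49 ]
side punch [(array([283., 219.,  17.,  45.]), 0.78)]
side rack [(array([307., 297.,  37.,  61.]), 0.93)]
side jig [(array([282., 219.,  10.,  50.]), 0.62)]
side punch [(array([282.3, 229.8]), 0.97, array([0.536, 0.215, 0.065]))]
side punch_grip [(
[... 796 characters left out ...]
ay([384.3, 211.6]), 0.94, array([ 0.447, -0.071,  0.   ])), (array([282.6, 233.2]), 0.49, array([ 0.592,  0.154, -0.   ])), (array([284.3, 211.8]), 0.33, array([ 0.65 ,  0.079, -0.   ]))]
{'time': 1.0, 'joints': array([-1.325,  0.259,  1.535,  0.   ,  1.348, -0.203]), 'qvel': array([ 0.001, -0.   ,  0.001, -0.   ,  0.001, -0.001]), 'tau': array([  0.   , -43.72 , -28.431,   0.072,   0.031,  -0.   ]), 'tcp_pos': array([ 0.239, -0.496,  0.23 ]), 'ee_rot': array([[ 0.901,  0.434,  0.   ],
       [ 0.434, -0.901, -0.   ],
       [ 0.   ,  0.   , -1.   ]]), 'force': array([-0.637, -0.104,  0.277]), 'wrist_torque': array([-0.002,  0.001,  0.025]), 'finger_force': 0.0, 'width': 0.09302328083406683}
```

View pics/both.png

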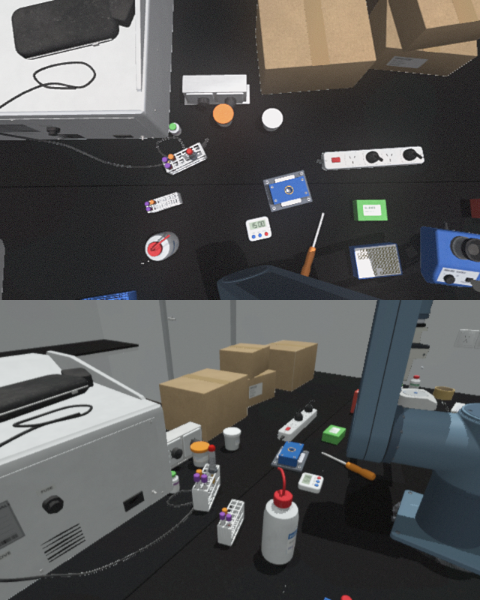

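Run:
```python
import cv2,numpy as np
t=cv2.imread('pics/top0.png');s=cv2.imread('pics/side0.png')
a=cv2.resize(t[150:300,180:310],None,fx=3,fy=3,interpolation=2)
b=cv2.resize(s[180:330,215:345],None,fx=3,fy=3,interpolation=2)
cv2.imwrite('pics/crop.png',np.hstack([a,b]))
```

```text
(no output)
```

View pics/crop.png

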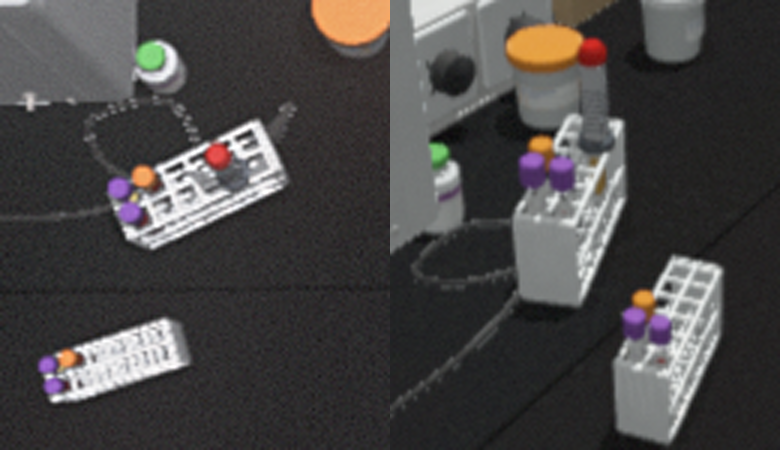

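Two racks show in the top view: the large one at (246,209) with the red-capped punch at about (253,203), and a small one at (219,271) with no punch. The large one fits because it holds the punch. The crop confirms it, with the tubes well to the left along its +y. I'll move over the jig first.

>>> {"fn": "play_rows", "kwargs": {"travel": [[0.32, 0.86, 0.14], [0.32, 0.86, 0.14], [0.32, 0.86, 0.14], [0.32, 0.86, 0.14], [0.32, 0.86, 0.14], [0.32, 0.86, 0.14], [0.32, 0.86, 0.14], [0.32, 0.86, 0.14], [0.32, 0.86, 0.14], [0.32, 0.86, 0.14], [0, 0, 0], [0, 0, 0]], "yaw": [0, 0, 0, 0, 0, 0, 0, 0, 0, 0, 0, 0], "jaw": [50, 50, 50, 50, 50, 50, 50, 50, 50, 50, 50, 50], "grip_force": 25}}

```text
time: 2.2
tcp_pos: [0.3988, -0.0646, 0.2998]
ee_rot: [[0.899, 0.437, 0.0], [0.437, -0.899, -0.001], [0.0, 0.001, -1.0]]
force: [-0.4, 0.1, -0.0]
width: 0.0497
finger_force: 0.0
```

```bash
cat > look.py <<'E'
from h import *
import sys,pickle
np.set_printoptions(precision=4,suppress=True)
Z={'punch':.065,'punch_grip':.102,'jig_bush':.04,'rack_cell':.065}
tag=sys.argv[1]; qs=sys.argv[2:]
c=cam('wrist');save(c,tag);print('cam',-c['R'].T@c['t'],'fwd',c['R'][2], 'f',c['K'][0,0])
r={}
for q in qs:
    r[q]=bot.mark_of(q,'wrist'); print(q,[(np.round(d['point'],1),round(d['conf'],2),atz(c,d['point'],Z.get(q,0))) for d in r[q]][:3])
pickle.dump((c,r),open('pics/'+tag+'.pkl','wb'))
s=bot.read_state();print(s['time'],s['tcp_pos'],s['force'],s['width'])
E
python3 look.py w1 jig_bush jig punch punch_grip rack_cell
```

```text
cam [ 0.4718 -0.0282  0.4542] fwd [-0.2641 -0.1292 -0.9558] f 282.6857337238691
jig_bush [(array([340.6, 151. ]), 0.68, array([ 0.4398, -0.0757,  0.04  ]))]
jig [(array([334.5, 147.2]), 0.85, array([ 0.4378, -0.0689,  0.    ]))]
punch []
punch_grip []
rack_cell [(array([90.1, 55.9]), 0.88, array([0.4098, 0.2603, 0.065 ]))]
2.5 [ 0.3983 -0.0668  0.2994] [0.0813 0.1479 0.0913] 0.0500487238286368
```

View pics/w1.png

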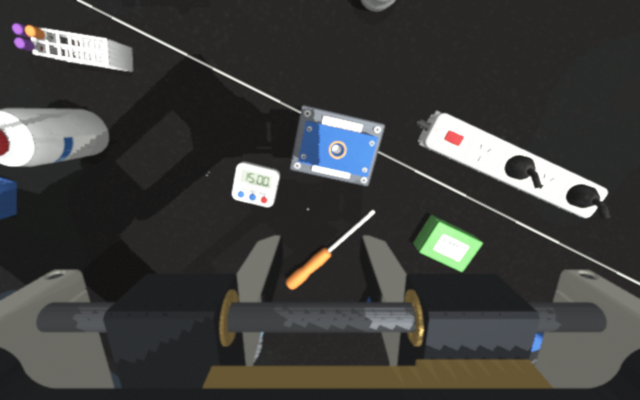

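The wrist view shows the jig at about (338,147), its bush rim at (337,149), and the small look-alike rack at the upper left. Next I'll go to a spot short of the punch.

>>> {"fn": "play_rows", "kwargs": {"travel": [[0.2, 0.8, 0], [0.2, 0.8, 0], [0.2, 0.8, 0], [0.2, 0.8, 0], [0, 0.6, 0], [0, 0, 0], [0, 0, 0]], "yaw": [0, 0, 0, 0, 0, 0, 0], "jaw": [50, 50, 50, 50, 50, 50, 50]}}

```text
time: 3.2
tcp_pos: [0.4387, 0.1238, 0.2994]
ee_rot: [[0.901, 0.434, -0.001], [0.434, -0.901, -0.001], [-0.001, 0.0, -1.0]]
force: [-0.3, -1.6, 0.3]
width: 0.0499
finger_force: 0.0
```

```bash
python3 look.py w2 punch punch_grip rack_cell rack
```

```text
cam [0.5119 0.1599 0.4536] fwd [-0.2656 -0.1282 -0.9555] f 282.6857337238691
punch [(array([293. ,  77.1]), 0.64, array([0.5379, 0.2117, 0.065 ]))]
punch_grip [(array([291.1,  71.4]), 0.97, array([0.5399, 0.2112, 0.102 ]))]
rack_cell [(array([217.3, 147.6]), 0.9, array([0.4127, 0.2684, 0.065 ])), (array([295.7,  76. ]), 0.61, array([0.5405, 0.2092, 0.065 ])), (array([294.9,  75.6]), 0.3, array([0.5405, 0.2103, 0.065 ]))]
rack [(array([279.1,  77.9]), 0.83, array([0.5323, 0.2385, 0.    ])), (array([211.6, 139.3]), 0.83, array([0.4044, 0.2989, 0.    ]))]
3.45 [0.4388 0.1232 0.2997] [ 0.0844 -1.1714 -0.0554] 0.05015656271708029
```

View pics/w2.png

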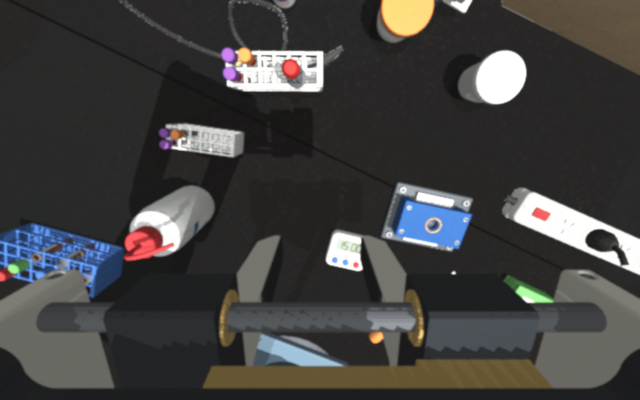

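The punch's red cap is at (291,69), and the rack is square with the tool. The cups and the jig (433,225) are also in view. I'll go closer.

>>> {"fn": "play_rows", "kwargs": {"travel": [[0.3, 0.3, -0.2], [0.3, 0.3, -0.2], [0.3, 0.3, -0.2], [0.3, 0.4, -0.4], [0, 0, 0], [0, 0, 0], [0, 0, 0]], "yaw": [0, 0, 0, 0, 0, 0, 0], "jaw": [50, 50, 50, 50, 50, 50, 50]}}

```text
time: 4.15
tcp_pos: [0.4987, 0.1886, 0.2504]
ee_rot: [[0.901, 0.433, 0.001], [0.433, -0.901, -0.0], [0.001, 0.001, -1.0]]
force: [-0.1, 0.2, 0.4]
width: 0.05
finger_force: 0.0
```

```bash
python3 look.py w3 punch punch_grip rack_cell rack
python3 - <<'E'
import cv2
i=cv2.imread('pics/w3.png');cv2.imwrite('pics/w3c.png',cv2.resize(i[20:260,160:480],None,fx=2.5,fy=2.5,interpolation=2))
E
```

```text
cam [0.5717 0.2245 0.4048] fwd [-0.2644 -0.1274 -0.956 ] f 282.6857337238691
punch [(array([320.1, 145. ]), 0.92, array([0.5412, 0.2109, 0.065 ]))]
punch_grip [(array([319.6, 149.8]), 0.6, array([0.5398, 0.2107, 0.102 ]))]
rack_cell [(array([319.7, 148.4]), 0.75, array([0.5374, 0.2096, 0.065 ]))]
rack [(array([301.6, 132.9]), 0.8, array([0.5392, 0.2387, 0.    ])), (array([227.1, 199.5]), 0.75, array([0.4029, 0.2988, 0.    ])), (array([322.1, 147.7]), 0.53, array([0.5332, 0.2041, 0.    ]))]
4.4 [0.4987 0.1891 0.2504] [-0.1061 -0.3526 -0.3503] 0.05001635366851656
```

View pics/w3c.png

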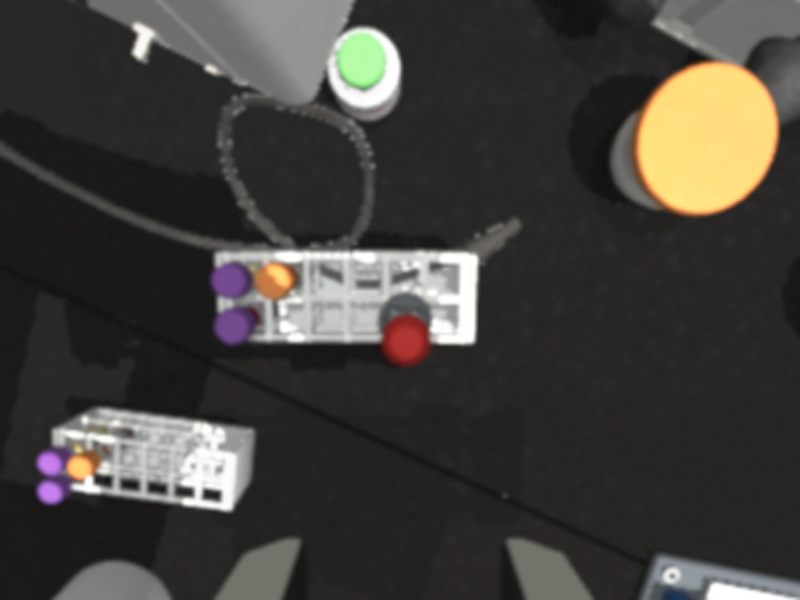

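The crop shows the cap at (407,341), the collar at (405,312), and the machine's bottom corner near (300,105), next to the bottle. The punch stands in the fifth column, in the robot-side row. I'll compute positions from these.

Run:
```python
from h import *
import pickle
np.set_printoptions(precision=4,suppress=True)
def cen(fn,box):
    c=pickle.load(open(fn,'rb'))[0];x0,y0,x1,y1=box;f=c['frame'][y0:y1,x0:x1]
    h=cv2.cvtColor(f,cv2.COLOR_RGB2HSV);m=((h[...,0]<8)|(h[...,0]>172))&(h[...,1]>150)&(h[...,2]>70)
    y,x=np.nonzero(m);return c,np.array([x.mean()+x0,y.mean()+y0]),m.sum()
a=cen('pics/w2.pkl',(275,50,310,90));b=cen('pics/w3.pkl',(305,135,340,175))
print(a[1:],b[1:],tri([a[:2],b[:2]]))
for q,z in(((322.8,156.4),.144),((322,145.5),.069)): print(atz(b[0],q,z))
c2=b[0]
print('z.14',atz(b[0],b[1],.14))
print('corner',atz(c2,(280,62),0),'bottle',atz(c2,(304,44),.058))
P=lambda u,v:(160+u/2.5,20+v/2.5)
R=[atz(c2,P(*q),.066) for q in((214,251),(476,251),(476,345),(214,345))]
print(R,np.linalg.norm(R[0]-R[1]),np.linalg.norm(R[2]-R[1]))
d=R[0]-R[1];print('rack y ang',np.degrees(np.arctan2(d[1],d[0])), 'tool y', 180+np.degrees(np.arctan2(-.901,.433)))
```

```text
(array([290.6612,  68.624 ]), np.int64(242)) (array([322.    , 156.1987]), np.int64(297)) (array([0.5392, 0.2076, 0.1372]), [np.float64(0.00013226564784078306), np.float64(0.00013226564784044124)])
[0.5401 0.2074 0.144 ]
[0.542  0.2088 0.069 ]
z.14 [0.5394 0.2079 0.14  ]
corner [0.6086 0.3012 0.    ] bottle [0.6311 0.2736 0.058 ]
[array([0.5293, 0.3003, 0.066 ]), array([0.5816, 0.1916, 0.066 ]), array([0.5432, 0.1717, 0.066 ]), array([0.4889, 0.2846, 0.066 ])] 0.12064277361107051 0.04322484310349276
rack y ang 115.6730394029482 tool y 115.6678751680904
```

The measured rack top is about 121 x 43 mm, which matches the rack meant. The punch axis is at (0.5405, 0.208), and the machine corner at (0.609, 0.301) clears the gripper. I'll approach from above.

>>> {"fn": "play_rows", "kwargs": {"travel": [[0.42, 0.19, 0], [0.42, 0.19, 0], [0, 0, 0], [0, 0, -0.5], [0, 0, -0.5], [0, 0, -0.5], [0, 0, -0.5], [0, 0, -0.5], [0, 0, -0.4], [0, 0, -0.23], [0, 0, 0], [0, 0, 0]], "yaw": [0, 0, 0, 0, 0, 0, 0, 0, 0, 0, 0, 0], "jaw": [46, 46, 46, 46, 46, 46, 46, 46, 46, 46, 46, 46]}}

```text
time: 5.6
tcp_pos: [0.5409, 0.2084, 0.094]
ee_rot: [[0.901, 0.434, 0.001], [0.434, -0.901, 0.0], [0.001, 0.0, -1.0]]
force: [0.0, -0.5, -0.1]
width: 0.0459
finger_force: 0.0
```

Run:
```python
from h import *
c=cam('wrist');save(c,'w4');s=cam('side');save(s,'s4')
print(bot.read_state()['tcp_pos'],bot.read_state()['ee_rot'])
i=np.hstack([cv2.resize(c['frame'][80:300,220:420],None,fx=2,fy=2),cv2.resize(s['frame'][160:270,235:335],None,fx=4,fy=4)])
cv2.imwrite('pics/w4c.png',i[:,:,::-1])
```

```text
[0.54147054 0.20861022 0.09452578] [[ 9.00966055e-01  4.33883547e-01  2.28826899e-03]
 [ 4.33883749e-01 -9.00968759e-01  4.33237730e-04]
 [ 2.24963360e-03  6.02510242e-04 -9.99997288e-01]]
```

View pics/w4c.png

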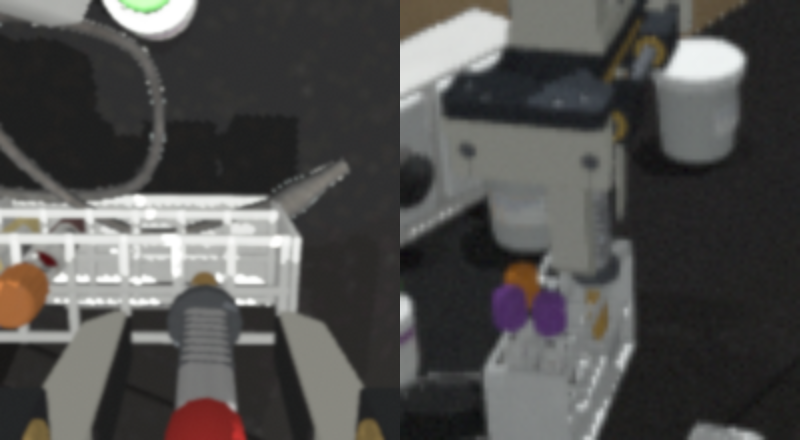

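The punch stands centred between the fingers, with its collar at (205,318) in the crop. I'll close the fingers.

>>> {"fn": "play_rows", "kwargs": {"travel": [[0, 0, 0], [0, 0, 0], [0, 0, 0], [0, 0, 0], [0, 0, 0], [0, 0, 0]], "yaw": [0, 0, 0, 0, 0, 0], "jaw": [8, 8, 8, 8, 8, 8], "grip_force": 50}}

```text
time: 6.3
tcp_pos: [0.5409, 0.2084, 0.0933]
ee_rot: [[0.901, 0.434, 0.0], [0.434, -0.901, -0.0], [0.0, 0.0, -1.0]]
force: [-0.6, -1.3, 1.4]
width: 0.017
finger_force: 50.0
```

>>> {"fn": "play_rows", "kwargs": {"travel": [[0, 0, 0], [0, 0, 0], [0, 0, 0]], "yaw": [0, 0, 0], "jaw": [8, 8, 8]}}

```text
time: 6.6
tcp_pos: [0.5409, 0.2084, 0.0933]
ee_rot: [[0.901, 0.434, 0.0], [0.434, -0.901, -0.0], [0.0, 0.0, -1.0]]
force: [-0.0, -1.0, 2.4]
width: 0.0172
finger_force: 50.0
```

Run:
```python
from h import *
c=cam('wrist');save(c,'w5')
print(bot.read_state())
i=cv2.resize(c['frame'][180:330,260:390],None,fx=4,fy=4,interpolation=2)
cv2.imwrite('pics/w5c.png',i[:,:,::-1])
```

```text
{'time': 6.65, 'joints': array([ 1.75546670e-01,  4.33153129e-01,  1.63919516e+00, -8.03475190e-05,
        1.06875777e+00,  1.29760478e+00]), 'qvel': array([ 0.0015158 , -0.00082522,  0.00122852,  0.00136284,  0.00236407,
        0.00128691]), 'tau': array([ 5.04026301e-01, -4.80691338e+01, -2.34832066e+01,  2.85823178e-01,
       -2.33693956e-02, -1.83551347e-04]), 'tcp_pos': array([0.54089014, 0.20844299, 0.09333671]), 'ee_rot': array([[ 9.00978340e-01,  4.33863791e-01,  4.91412676e-04],
       [ 4.33863836e-01, -9.00978452e-01,  1.56307883e-05],
       [ 4.49533865e-04,  1.99123187e-04, -9.99999879e-01]]), 'force': array([-0.58590636, -0.25831202,  2.15090433]), 'wrist_torque': array([-0.11748318, -0.02615712, -0.03373595]), 'finger_force': 50.00038085679989, 'width': 0.017167325314047452}
```

View pics/w5c.png

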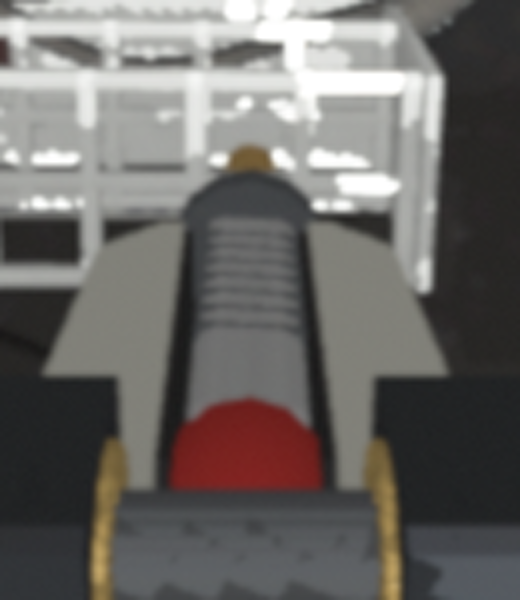

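The grip holds: the punch is centred and square to within about 2°, and the opening of 17 mm is near nominal. Now I'll lift it slowly and straight up.

>>> {"fn": "play_rows", "kwargs": {"travel": [[0, 0, 0.05], [0, 0, 0.15], [0, 0, 0.2], [0, 0, 0.2], [0, 0, 0.2], [0, 0, 0.3], [0, 0, 0.4], [0, 0, 0.4], [0, 0, 0.3], [0, 0, 0], [0, 0, 0]], "yaw": [0, 0, 0, 0, 0, 0, 0, 0, 0, 0, 0], "jaw": [8, 8, 8, 8, 8, 8, 8, 8, 8, 8, 8]}}

```text
time: 7.75
tcp_pos: [0.5407, 0.2085, 0.2035]
ee_rot: [[0.901, 0.434, 0.001], [0.434, -0.901, 0.0], [0.001, 0.0, -1.0]]
force: [0.3, 0.4, -3.0]
width: 0.0167
finger_force: 50.0
```

>>> {"fn": "play_rows", "kwargs": {"travel": [[-0.35, -0.6, 0], [-0.35, -0.6, 0], [-0.35, -0.6, 0], [-0.35, -0.6, 0], [-0.35, -0.6, 0], [-0.35, -0.6, 0], [-0.35, -0.6, 0], [-0.35, -0.6, 0], [0, -0.6, 0], [0, 0, 0], [0, 0, 0], [0, 0, 0]], "yaw": [0, 0, 0, 0, 0, 0, 0, 0, 0, 0, 0, 0], "jaw": [8, 8, 8, 8, 8, 8, 8, 8, 8, 8, 8, 8]}}

```text
time: 8.95
tcp_pos: [0.4003, -0.0607, 0.2026]
ee_rot: [[0.901, 0.434, -0.001], [0.434, -0.901, 0.001], [-0.001, -0.002, -1.0]]
force: [0.1, 1.0, -2.5]
width: 0.017
finger_force: 50.0
```

```bash
python3 look.py w6 jig_bush punch punch_grip
python3 - <<'E'
from h import *
import pickle
np.set_printoptions(precision=4,suppress=True)
c=pickle.load(open('pics/w6.pkl','rb'))[0]
s=cam('side');save(s,'s6')
t=bot.read_state()['tcp_pos'];print(t)
a,b=np.round(proj(s,t)).astype(int);print('side tcp px',a,b)
i=np.vstack([cv2.resize(c['frame'][60:260,200:440],None,fx=1.6,fy=1.6,interpolation=2),cv2.resize(s['frame'][b-40:b+60,a-60:a+60],(384,320),interpolation=2)])
i=np.hstack([cv2.resize(c['frame'][90:290,230:390],None,fx=2.5,fy=2.5,interpolation=2),cv2.resize(s['frame'][b-30:b+70,a-40:a+40],(400,500),interpolation=2)])
cv2.imwrite('pics/w6c.png',i[:,:,::-1]);print('crop origins w(230,90)x2.5 s',a-40,b-30,'x5')
E
```

```text
cam [ 0.4736 -0.0249  0.3569] fwd [-0.2661 -0.1265 -0.9556] f 282.6857337238691
jig_bush [(array([347.4, 161. ]), 0.82, array([ 0.4419, -0.0725,  0.04  ]))]
punch [(array([320.3, 236. ]), 0.89, array([ 0.3563, -0.08  ,  0.065 ]))]
punch_grip [(array([319.8, 266.8]), 0.74, array([ 0.3404, -0.0873,  0.102 ]))]
9.15 [ 0.4006 -0.0606  0.203 ] [-0.2053 -0.1679 -1.8615] 0.016837253364099292
[ 0.4007 -0.0608  0.203 ]
side tcp px 409 141
crop origins w(230,90)x2.5 s 369 111 x5
```

View pics/w6c.png

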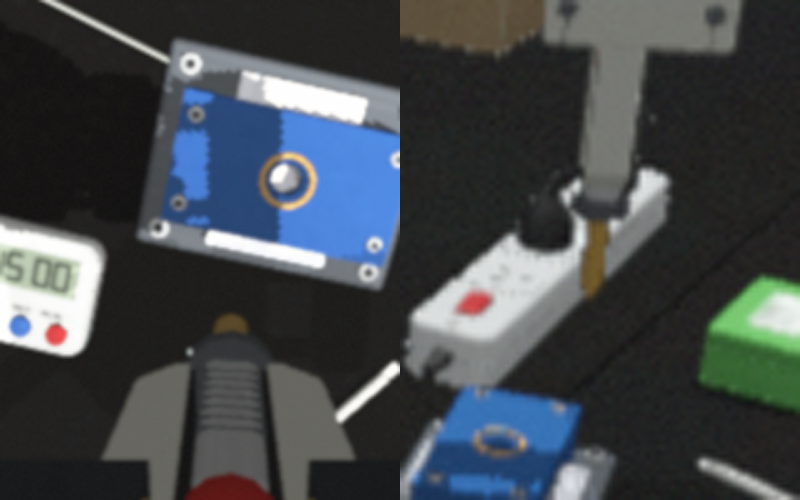

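The wrist crop shows the bush rim at (288,181), and the side crop shows it at (500,441). In the side crop the nose tip is at (592,295). I'll triangulate these.

Run:
```python
from h import *
import pickle
np.set_printoptions(precision=4,suppress=True)
w6=pickle.load(open('pics/w6.pkl','rb'))[0];w1=pickle.load(open('pics/w1.pkl','rb'))[0];s=cam('side');t=cam('top')
def rim(c,p0,z0):
    # centroid of the brass-coloured ring near p0
    h=cv2.cvtColor(c['frame'],cv2.COLOR_RGB2HSV); x0,y0=map(int,p0);r=15
    f=h[y0-r:y0+r,x0-r:x0+r]; m=(f[...,0]>8)&(f[...,0]<28)&(f[...,1]>80)&(f[...,2]>60)
    y,x=np.nonzero(m);p=np.stack([x,y],1).astype(np.float32)
    e=cv2.fitEllipse(p) if len(p)>8 else None
    return len(p),e[0][0]+x0-r+0.,e[0][1]+y0-r+0.
a=rim(w6,(345,162),0);b=rim(w1,(337,149),0);d=rim(s,(389,199),0);e=rim(t,(384,252),0)
for n,c,p in(('w6',w6,a),('w1',w1,b),('s',s,d),('t',t,e)): print(n,p,atz(c,p[1:],.04))
print('tri w',tri([(w6,a[1:]),(w1,b[1:])]),'w6+s',tri([(w6,a[1:]),(s,d[1:])]))
T=bot.read_state()['tcp_pos']
for z in np.arange(.11,.19,.01): print(z,proj(s,[T[0],T[1],z]))
```

```text
Traceback (most recent call last):
TypeError: 'NoneType' object is not subscriptable
```

Run:
```python
from h import *
import pickle
np.set_printoptions(precision=4,suppress=True)
w6=pickle.load(open('pics/w6.pkl','rb'))[0];w1=pickle.load(open('pics/w1.pkl','rb'))[0];s=cam('side');t=cam('top')
save(t,'t6')
def rim(c,p0):
    x0,y0=map(int,p0);r=12
    f=c['frame'][y0-r:y0+r,x0-r:x0+r].astype(int); m=(f[...,0]-f[...,2]>10)
    y,x=np.nonzero(m); return len(x),((x.min()+x.max())/2+x0-r,(y.min()+y.max())/2+y0-r) if len(x) else None
P=[]
for n,c,p in(('w6',w6,(345,162)),('w1',w1,(337,149)),('s',s,(389,199)),('t',t,(384,252))):
    k,q=rim(c,p); q=q or p; P.append((c,q)); print(n,k,q,atz(c,q,.04))
print('tri w',tri(P[:2]),'w6+s',tri([P[0],P[2]]),'all',tri(P))
T=bot.read_state()['tcp_pos'];print(T)
for z in np.arange(.11,.19,.01): print(round(z,3),proj(s,[T[0],T[1],z]))
```

```text
w6 160 (np.float64(344.5), np.float64(162.0)) [ 0.4395 -0.0701  0.04  ]
w1 104 (np.float64(337.0), np.float64(149.5)) [ 0.4394 -0.07    0.04  ]
s 9 (np.float64(388.5), np.float64(199.5)) [ 0.4378 -0.0675  0.04  ]
t 16 (np.float64(377.0), np.float64(256.0)) [ 0.4335 -0.0524  0.04  ]
tri w (array([ 0.4394, -0.0701,  0.0395]), [np.float64(3.9175128446693227e-05), np.float64(3.9175128446818106e-05)]) w6+s (array([ 0.4392, -0.0704,  0.0382]), [np.float64(0.00012980598227055126), np.float64(0.00012980598227041746)]) all (array([ 0.4374, -0.0644,  0.0407]), [np.float64(0.00600679930981887), np.float64(0.005988310009111477), np.float64(0.0011952810752646334), np.float64(0.012520993992227105)])
[ 0.4007 -0.0613  0.2031]
0.11 [404.7026 178.779 ]
0.12 [405.2001 174.858 ]
0.13 [405.7033 170.8926]
0.14 [406.2121 166.8819]
0.15 [406.7268 162.8252]
0.16 [407.2475 158.7217]
0.17 [407.7742 154.5706]
0.18 [408.3071 150.371 ]
```

>>> {"fn": "play_rows", "kwargs": {"travel": [[0.4, -0.1, 0], [0.38, -0.08, 0], [0, 0, -0.3], [0, 0, -0.3], [0, 0, -0.3], [0, 0, -0.3], [0, 0, -0.26], [0, 0, 0], [0, 0, 0], [0, 0, 0]], "yaw": [0, 0, 0, 0, 0, 0, 0, 0, 0, 0], "jaw": [8, 8, 8, 8, 8, 8, 8, 8, 8, 8]}}

```text
time: 10.4
tcp_pos: [0.4403, -0.0708, 0.1309]
ee_rot: [[0.901, 0.434, 0.001], [0.434, -0.901, -0.001], [0.001, 0.001, -1.0]]
force: [0.2, -0.0, -2.5]
width: 0.0173
finger_force: 50.0
```

Run:
```python
from h import *
np.set_printoptions(precision=4,suppress=True)
c=cam('wrist');save(c,'w7');s=cam('side');save(s,'s7')
st=bot.read_state();t=st['tcp_pos'];print(t,st['force'])
B=[.4394,-.0701,.04];p=proj(c,B);q=proj(s,B);print('bush px',p,q)
def mk(f,x,y,w,h,k,pt):
    i=cv2.resize(f[y:y+h,x:x+w],None,fx=k,fy=k,interpolation=2); print((x,y,k)); return i
x,y=int(p[0])-25,int(p[1])-30
u,v=int(q[0])-20,int(q[1])-40
i=np.hstack([mk(c['frame'],x,y,50,60,8,p),mk(s['frame'],u,v,40,60,8,q)])
cv2.imwrite('pics/w7c.png',i[:,:,::-1])
```

```text
[ 0.4402 -0.0707  0.1309] [ 0.28   -0.0192 -2.349 ]
bush px [320.5989 209.1775] [388.3886 198.8838]
(295, 179, 8)
(368, 158, 8)
```

View pics/w7c.png

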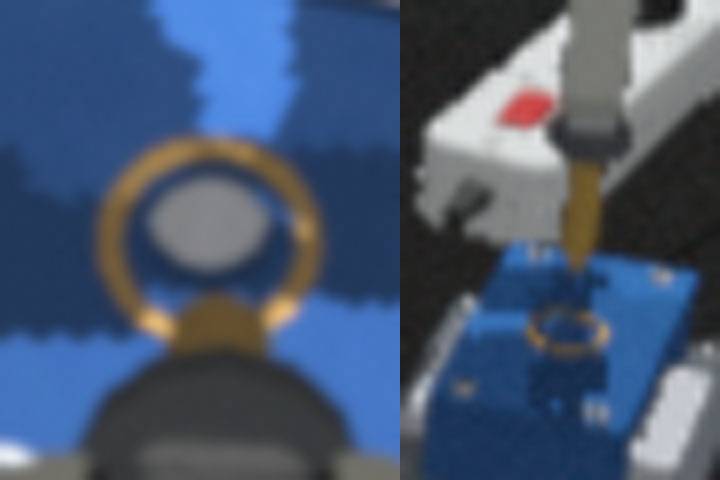

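In the wrist crop the rim centre is at (209,245) and the nose axis at x = 217, about 0.6 mm off. In the side crop the tip at (577,268) is in line with the rim at (568,331). I'll lower it into the bush.

>>> {"fn": "play_rows", "kwargs": {"travel": [[0, 0, -0.1], [0, 0, -0.1], [0, 0, -0.1], [0, 0, -0.1], [0, 0, -0.1], [0, 0, 0], [0, 0, 0]], "yaw": [0, 0, 0, 0, 0, 0, 0], "jaw": [8, 8, 8, 8, 8, 8, 8]}}

```text
time: 11.2
tcp_pos: [0.4396, -0.0705, 0.105]
ee_rot: [[0.901, 0.434, -0.0], [0.434, -0.901, 0.0], [-0.0, -0.0, -1.0]]
force: [0.6, 1.1, -1.4]
width: 0.0171
finger_force: 50.0
```

>>> {"fn": "play_rows", "kwargs": {"travel": [[0, 0, -0.04], [0, 0, -0.04], [0, 0, -0.04], [0, 0, 0]], "yaw": [0, 0, 0, 0], "jaw": [8, 8, 8, 8]}}

```text
time: 11.6
tcp_pos: [0.4395, -0.0705, 0.0989]
ee_rot: [[0.901, 0.434, -0.0], [0.434, -0.901, 0.0], [-0.0, -0.0, -1.0]]
force: [-0.5, -0.0, -1.8]
width: 0.0169
finger_force: 50.0
```

>>> {"fn": "play_rows", "kwargs": {"travel": [[0, 0, -0.02], [0, 0, -0.02], [0, 0, -0.02], [0, 0, -0.02], [0, 0, 0]], "yaw": [0, 0, 0, 0, 0], "jaw": [8, 8, 8, 8, 8]}}

```text
time: 12.1
tcp_pos: [0.4396, -0.0705, 0.095]
ee_rot: [[0.901, 0.434, -0.0], [0.434, -0.901, 0.0], [-0.0, -0.0, -1.0]]
force: [0.9, 0.5, -2.0]
width: 0.017
finger_force: 50.0
```

>>> {"fn": "play_rows", "kwargs": {"travel": [[0, 0, -0.02], [0, 0, -0.02], [0, 0, 0]], "yaw": [0, 0, 0], "jaw": [8, 8, 8]}}

```text
time: 12.4
tcp_pos: [0.4396, -0.0705, 0.093]
ee_rot: [[0.901, 0.434, -0.0], [0.434, -0.901, 0.0], [-0.0, -0.0, -1.0]]
force: [0.1, 0.7, -1.2]
width: 0.0169
finger_force: 50.0
```

>>> {"fn": "play_rows", "kwargs": {"travel": [[0, 0, -0.02], [0, 0, -0.02], [0, 0, 0]], "yaw": [0, 0, 0], "jaw": [8, 8, 8]}}

```text
time: 12.7
tcp_pos: [0.4395, -0.0705, 0.091]
ee_rot: [[0.901, 0.434, -0.0], [0.434, -0.901, 0.0], [-0.0, -0.0, -1.0]]
force: [-0.9, 0.7, -2.3]
width: 0.0167
finger_force: 50.0
```

>>> {"fn": "play_rows", "kwargs": {"travel": [[0, 0, -0.02], [0, 0, 0]], "yaw": [0, 0], "jaw": [8, 8]}}

```text
time: 12.9
tcp_pos: [0.4396, -0.0705, 0.0901]
ee_rot: [[0.901, 0.434, -0.0], [0.434, -0.901, 0.0], [-0.0, -0.0, -1.0]]
force: [0.2, 0.7, -1.2]
width: 0.0168
finger_force: 50.0
```

>>> {"fn": "play_rows", "kwargs": {"travel": [[0, 0, -0.02], [0, 0, 0]], "yaw": [0, 0], "jaw": [8, 8]}}

```text
time: 13.1
tcp_pos: [0.4396, -0.0705, 0.089]
ee_rot: [[0.901, 0.434, -0.0], [0.434, -0.901, 0.0], [-0.0, -0.0, -1.0]]
force: [0.3, 0.7, -1.7]
width: 0.0169
finger_force: 50.0
```

>>> {"fn": "play_rows", "kwargs": {"travel": [[0, 0, -0.02], [0, 0, 0]], "yaw": [0, 0], "jaw": [8, 8]}}

```text
time: 13.3
tcp_pos: [0.4398, -0.0706, 0.0882]
ee_rot: [[0.901, 0.434, 0.0], [0.434, -0.901, -0.0], [0.0, 0.0, -1.0]]
force: [-0.8, -0.2, -1.4]
width: 0.0168
finger_force: 50.0
```

>>> {"fn": "play_rows", "kwargs": {"travel": [[0, 0, -0.02], [0, 0, 0]], "yaw": [0, 0], "jaw": [8, 8]}}

```text
time: 13.5
tcp_pos: [0.4401, -0.0707, 0.0875]
ee_rot: [[0.901, 0.434, 0.001], [0.434, -0.901, -0.0], [0.001, 0.001, -1.0]]
force: [-0.9, -0.3, 2.7]
width: 0.017
finger_force: 50.0
```

>>> {"fn": "play_rows", "kwargs": {"travel": [[0, 0, -0.02], [0, 0, 0]], "yaw": [0, 0], "jaw": [8, 8]}}

```text
time: 13.7
tcp_pos: [0.44, -0.0707, 0.0865]
ee_rot: [[0.901, 0.434, 0.001], [0.434, -0.901, -0.0], [0.001, 0.001, -1.0]]
force: [0.1, 1.1, 3.6]
width: 0.0172
finger_force: 50.0
```

The nose touches the plate at a TCP height of about 0.0873. I'll press on slowly.

>>> {"fn": "play_rows", "kwargs": {"travel": [[0, 0, -0.02], [0, 0, 0], [0, 0, -0.02], [0, 0, 0]], "yaw": [0, 0, 0, 0], "jaw": [8, 8, 8, 8]}}

```text
time: 14.1
tcp_pos: [0.4404, -0.0708, 0.0848]
ee_rot: [[0.901, 0.434, 0.002], [0.434, -0.901, -0.001], [0.001, 0.001, -1.0]]
force: [-0.1, 0.6, 8.8]
width: 0.0169
finger_force: 50.0
```

>>> {"fn": "play_rows", "kwargs": {"travel": [[0, 0, -0.02], [0, 0, 0]], "yaw": [0, 0], "jaw": [8, 8]}}

```text
time: 14.3
tcp_pos: [0.4406, -0.0709, 0.084]
ee_rot: [[0.901, 0.434, 0.002], [0.434, -0.901, -0.001], [0.001, 0.002, -1.0]]
force: [0.1, 0.1, 9.3]
width: 0.0172
finger_force: 50.0
```

>>> {"fn": "play_rows", "kwargs": {"travel": [[0, 0, -0.02], [0, 0, 0]], "yaw": [0, 0], "jaw": [8, 8]}}

```text
time: 14.5
tcp_pos: [0.4407, -0.0709, 0.0831]
ee_rot: [[0.901, 0.434, 0.002], [0.434, -0.901, -0.001], [0.002, 0.002, -1.0]]
force: [-1.0, 0.5, 10.1]
width: 0.0169
finger_force: 50.0
```

>>> {"fn": "play_rows", "kwargs": {"travel": [[0, 0, -0.01], [0, 0, 0]], "yaw": [0, 0], "jaw": [8, 8]}}

```text
time: 14.7
tcp_pos: [0.4408, -0.0709, 0.0828]
ee_rot: [[0.901, 0.434, 0.003], [0.434, -0.901, -0.001], [0.002, 0.002, -1.0]]
force: [-0.5, 0.8, 11.5]
width: 0.0167
finger_force: 50.0
```

>>> {"fn": "play_rows", "kwargs": {"travel": [[0, 0, -0.01], [0, 0, 0]], "yaw": [0, 0], "jaw": [8, 8]}}

```text
time: 14.9
tcp_pos: [0.4409, -0.071, 0.0824]
ee_rot: [[0.901, 0.434, 0.003], [0.434, -0.901, -0.001], [0.002, 0.002, -1.0]]
force: [-0.1, 1.4, 11.5]
width: 0.0173
finger_force: 50.0
```

>>> {"fn": "play_rows", "kwargs": {"travel": [[0, 0, -0.01], [0, 0, 0]], "yaw": [0, 0], "jaw": [8, 8]}}

```text
time: 15.1
tcp_pos: [0.441, -0.071, 0.0819]
ee_rot: [[0.901, 0.434, 0.003], [0.434, -0.901, -0.001], [0.002, 0.002, -1.0]]
force: [-0.2, 1.6, 12.8]
width: 0.017
finger_force: 50.0
```

>>> {"fn": "play_rows", "kwargs": {"travel": [[0, 0, -0.01], [0, 0, 0]], "yaw": [0, 0], "jaw": [8, 8]}}

```text
time: 15.3
tcp_pos: [0.441, -0.071, 0.0815]
ee_rot: [[0.901, 0.434, 0.003], [0.434, -0.901, -0.001], [0.002, 0.002, -1.0]]
force: [-0.7, 0.2, 13.0]
width: 0.0165
finger_force: 50.0
```

>>> {"fn": "play_rows", "kwargs": {"travel": [[0, 0, -0.01], [0, 0, 0]], "yaw": [0, 0], "jaw": [8, 8]}}

```text
time: 15.5
tcp_pos: [0.4411, -0.071, 0.081]
ee_rot: [[0.901, 0.434, 0.003], [0.434, -0.901, -0.001], [0.002, 0.002, -1.0]]
force: [-0.3, 1.5, 13.3]
width: 0.0164
finger_force: 50.0
```

>>> {"fn": "play_rows", "kwargs": {"travel": [[0, 0, -0.01], [0, 0, 0]], "yaw": [0, 0], "jaw": [8, 8]}}

```text
time: 15.7
tcp_pos: [0.441, -0.071, 0.0805]
ee_rot: [[0.901, 0.434, 0.003], [0.434, -0.901, -0.001], [0.002, 0.002, -1.0]]
force: [-1.1, 0.4, 12.1]
width: 0.0169
finger_force: 50.0
```

>>> {"fn": "play_rows", "kwargs": {"travel": [[0, 0, -0.01], [0, 0, 0]], "yaw": [0, 0], "jaw": [8, 8]}}

```text
time: 15.9
tcp_pos: [0.4409, -0.0709, 0.0799]
ee_rot: [[0.901, 0.434, 0.003], [0.434, -0.901, -0.001], [0.002, 0.002, -1.0]]
force: [-0.7, 1.4, 11.5]
width: 0.0171
finger_force: 50.0
```

>>> {"fn": "play_rows", "kwargs": {"travel": [[0, 0, -0.01], [0, 0, 0]], "yaw": [0, 0], "jaw": [8, 8]}}

```text
time: 16.1
tcp_pos: [0.4405, -0.0708, 0.079]
ee_rot: [[0.901, 0.434, 0.002], [0.434, -0.901, -0.001], [0.001, 0.001, -1.0]]
force: [-1.0, 0.7, 5.4]
width: 0.0173
finger_force: 50.0
```

The force has dropped from about 15 N to 7 N, so the spring tripped at about 8.5 mm. I'll stop pressing and lift off.

>>> {"fn": "play_rows", "kwargs": {"travel": [[0, 0, 0.06], [0, 0, 0.1], [0, 0, 0.1], [0, 0, 0.1], [0, 0, 0.2], [0, 0, 0.3], [0, 0, 0.3], [0, 0, 0.4], [0, 0, 0.5], [0, 0, 0.44], [0, 0, 0], [0, 0, 0]], "yaw": [0, 0, 0, 0, 0, 0, 0, 0, 0, 0, 0, 0], "jaw": [8, 8, 8, 8, 8, 8, 8, 8, 8, 8, 8, 8]}}

```text
time: 17.3
tcp_pos: [0.4395, -0.0705, 0.2029]
ee_rot: [[0.901, 0.434, 0.0], [0.434, -0.901, -0.0], [0.0, 0.0, -1.0]]
force: [-1.0, 0.5, -2.8]
width: 0.0171
finger_force: 50.0
```

>>> {"fn": "play_rows", "kwargs": {"travel": [[0.2, 0.6, 0], [0.2, 0.6, 0], [0.2, 0.6, 0], [0.2, 0.6, 0], [0.2, 0.6, 0], [0.2, 0.6, 0], [0.2, 0.6, 0], [0.2, 0.6, 0], [0.2, 0.4, 0], [0, 0, 0], [0, 0, 0]], "yaw": [0, 0, 0, 0, 0, 0, 0, 0, 0, 0, 0], "jaw": [8, 8, 8, 8, 8, 8, 8, 8, 8, 8, 8]}}

```text
time: 18.4
tcp_pos: [0.5285, 0.1894, 0.2011]
ee_rot: [[0.9, 0.435, -0.004], [0.435, -0.9, -0.001], [-0.004, -0.001, -1.0]]
force: [-0.5, -0.3, -1.3]
width: 0.0171
finger_force: 50.0
```

>>> {"fn": "play_rows", "kwargs": {"travel": [[0.12, 0.19, 0], [0.12, 0.19, 0], [0, 0, -0.3], [0, 0, -0.4], [0, 0, -0.3], [0, 0, 0], [0, 0, 0], [0, 0, 0]], "yaw": [0, 0, 0, 0, 0, 0, 0, 0], "jaw": [8, 8, 8, 8, 8, 8, 8, 8]}}

```text
time: 19.2
tcp_pos: [0.5425, 0.2086, 0.1543]
ee_rot: [[0.901, 0.434, 0.002], [0.434, -0.901, 0.0], [0.002, 0.0, -1.0]]
force: [0.3, 0.1, -2.7]
width: 0.0169
finger_force: 50.0
```

Run:
```python
from h import *
np.set_printoptions(precision=4,suppress=True)
c=cam('wrist');save(c,'w8');s=cam('side');save(s,'s8')
t=bot.read_state()['tcp_pos'];print(t)
B=[.5405,.2080,.065];p=proj(c,B);q=proj(s,B);print('cell px',p,q,[(d['point'],d['conf']) for d in bot.mark_of('rack_cell','wrist')])
x,y=int(p[0])-40,int(p[1])-55
u,v=int(q[0])-20,int(q[1])-40
print((x,y,5),(u,v,8))
i=np.hstack([cv2.resize(c['frame'][y:y+96,x:x+80],None,fx=5,fy=5,interpolation=2),cv2.resize(s['frame'][v:v+60,u:u+40],None,fx=8,fy=8,interpolation=2)])
cv2.imwrite('pics/w8c.png',i[:,:,::-1])
```

```text
[0.5424 0.2086 0.1543]
cell px [321.3281 211.5391] [282.7732 227.6399] [([322.3, 210.2], 0.93)]
(281, 156, 5) (262, 187, 8)
```

View pics/w8c.png

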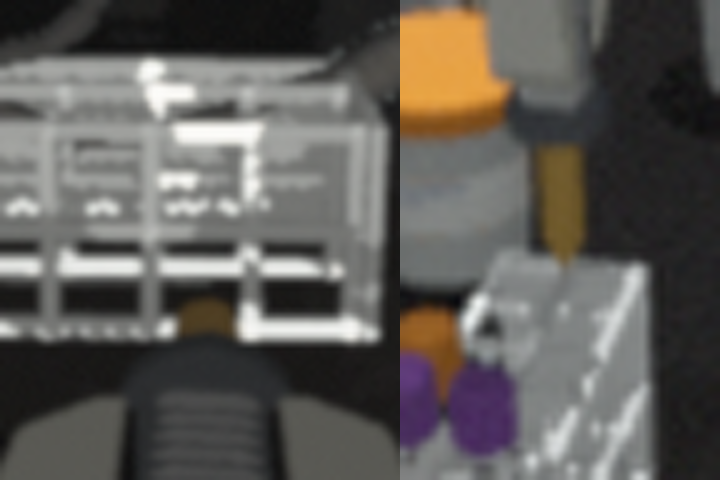

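The nose at (206,315) sits over its cell, between the bars at x = 150 and x = 250, less than 1 mm off. I'll nudge it back to the pick position and lower it.

>>> {"fn": "play_rows", "kwargs": {"travel": [[-0.03, 0.01, 0], [0, 0, 0], [0, 0, -0.1], [0, 0, -0.1], [0, 0, -0.1], [0, 0, -0.1], [0, 0, 0], [0, 0, 0]], "yaw": [0, 0, 0, 0, 0, 0, 0, 0], "jaw": [8, 8, 8, 8, 8, 8, 8, 8]}}

```text
time: 20.15
tcp_pos: [0.54, 0.2089, 0.1328]
ee_rot: [[0.901, 0.434, -0.001], [0.434, -0.901, -0.0], [-0.001, -0.0, -1.0]]
force: [0.1, 0.1, -2.7]
width: 0.0171
finger_force: 50.0
```

>>> {"fn": "play_rows", "kwargs": {"travel": [[0.01, 0, -0.1], [0, 0, -0.1], [0, 0, -0.1], [0, 0, -0.1], [0, 0, -0.1], [0, 0, -0.1], [0, 0, 0], [0, 0, 0]], "yaw": [0, 0, 0, 0, 0, 0, 0, 0], "jaw": [8, 8, 8, 8, 8, 8, 8, 8]}}

```text
time: 20.95
tcp_pos: [0.5406, 0.209, 0.103]
ee_rot: [[0.901, 0.434, -0.0], [0.434, -0.901, 0.0], [-0.0, -0.0, -1.0]]
force: [0.0, 0.9, -2.4]
width: 0.0166
finger_force: 50.0
```

>>> {"fn": "play_rows", "kwargs": {"travel": [[0, 0, -0.06], [0, 0, -0.06], [0, 0, -0.04], [0, 0, 0], [0, 0, 0]], "yaw": [0, 0, 0, 0, 0], "jaw": [8, 8, 8, 8, 8]}}

```text
time: 21.45
tcp_pos: [0.5407, 0.209, 0.0951]
ee_rot: [[0.901, 0.434, -0.0], [0.434, -0.901, 0.0], [-0.0, -0.0, -1.0]]
force: [0.5, 0.6, -2.4]
width: 0.0166
finger_force: 50.0
```

>>> {"fn": "play_rows", "kwargs": {"travel": [[0, 0, -0.02], [0, 0, 0]], "yaw": [0, 0], "jaw": [8, 8]}}

```text
time: 21.65
tcp_pos: [0.5407, 0.209, 0.0941]
ee_rot: [[0.901, 0.434, 0.0], [0.434, -0.901, -0.0], [0.0, 0.0, -1.0]]
force: [0.6, -0.2, -2.5]
width: 0.0168
finger_force: 50.0
```

>>> {"fn": "play_rows", "kwargs": {"travel": [[0, 0, -0.02], [0, 0, 0], [0, 0, 0]], "yaw": [0, 0, 0], "jaw": [8, 8, 8]}}

```text
time: 21.95
tcp_pos: [0.5409, 0.209, 0.0934]
ee_rot: [[0.901, 0.434, 0.0], [0.434, -0.901, 0.0], [0.0, 0.0, -1.0]]
force: [0.3, 0.4, -0.8]
width: 0.017
finger_force: 50.0
```

The collar is down at the pick height. I'll release and withdraw straight up.

>>> {"fn": "play_rows", "kwargs": {"travel": [[0, 0, 0], [0, 0, 0], [0, 0, 0], [0, 0, 0], [0, 0, 0], [0, 0, 0]], "yaw": [0, 0, 0, 0, 0, 0], "jaw": [20, 26, 36, 46, 46, 46]}}

```text
time: 22.55
tcp_pos: [0.5407, 0.209, 0.0932]
ee_rot: [[0.901, 0.434, 0.0], [0.434, -0.901, 0.0], [0.0, -0.0, -1.0]]
force: [-0.5, -0.4, -0.5]
width: 0.0455
finger_force: 0.0
```

>>> {"fn": "play_rows", "kwargs": {"travel": [[0, 0, 0.2], [0, 0, 0.4], [0, 0, 0.5], [0, 0, 0.6], [0, 0, 0.6], [0, 0, 0.7], [-0.4, -0.2, 0], [-0.4, -0.2, 0], [0, 0, 0], [0, 0, 0], [0, 0, 0]], "yaw": [0, 0, 0, 0, 0, 0, 0, 0, 0, 0, 0], "jaw": [46, 46, 46, 46, 46, 46, 46, 46, 46, 46, 46]}}

```text
time: 23.65
tcp_pos: [0.5014, 0.1892, 0.2435]
ee_rot: [[0.901, 0.434, 0.001], [0.434, -0.901, 0.0], [0.001, 0.0, -1.0]]
force: [0.4, 0.0, -0.2]
width: 0.0459
finger_force: 0.0
```

```bash
python3 look.py w9 punch punch_grip rack_cell
python3 - <<'E'
from h import *
import pickle
np.set_printoptions(precision=4,suppress=True)
c=pickle.load(open('pics/w9.pkl','rb'))[0]
def red(c,box):
    x0,y0,x1,y1=box;h=cv2.cvtColor(c['frame'][y0:y1,x0:x1],cv2.COLOR_RGB2HSV)
    m=((h[...,0]<8)|(h[...,0]>172))&(h[...,1]>150)&(h[...,2]>70);y,x=np.nonzero(m);return np.array([x.mean()+x0,y.mean()+y0]),m.sum()
p,n=red(c,(295,120,350,190));print(p,n,atz(c,p,.14))
s=cam('side');q,k=red(s,(270,180,300,215));print(q,k,tri([(c,p),(s,q)]))
a=cv2.imread('pics/side0.png')[:,:,::-1];q0,k0=red({'frame':a},(270,180,300,215));print('side before',q0,k0)
for n in('cup_orange','cup_white','bottle_green'): print(n,[(d['point'],round(d['conf'],2),atz(c,d['point'],0)) for d in bot.mark_of(n,'wrist')][:1])
print('diff side px around cups', np.abs(s['frame'].astype(int)-a)[170:260,215:260].mean())
E
```

```text
cam [0.5745 0.2251 0.3979] fwd [-0.2641 -0.1271 -0.9561] f 282.6857337238691
punch [(array([320.5, 150.8]), 0.75, array([0.5388, 0.2086, 0.065 ]))]
punch_grip [(array([319.8, 155.3]), 0.76, array([0.5383, 0.2091, 0.102 ])), (array([424.8,  82.9]), 0.49, array([0.6454, 0.1476, 0.102 ]))]
rack_cell []
23.85 [0.5011 0.1891 0.2428] [-0.4484  0.1862  0.6847] 0.04588200969222707
[320.6433 159.9873] 314 [0.5394 0.2086 0.14  ]
[282.     197.2464] 69 (array([0.5387, 0.2081, 0.1367]), [np.float64(0.00036426938193392076), np.float64(0.0003642693819339196)])
side before [281.9863 196.9041] 73
cup_orange [([423.4, 84.9], 0.64, array([0.667 , 0.1213, 0.    ]))]
cup_white [([505.0, 147.7], 0.64, array([ 0.647 , -0.0238,  0.    ]))]
bottle_green [([307.4, 56.4], 0.95, array([0.6318, 0.2719, 0.    ]))]
diff side px around cups 1.4889711934156378
```

```bash
python3 -c "
from station import bot
print(bot.close_job())"
```

```text
the job is handed in; nothing more can be done
None
```

The job is handed in: I pressed the punch in the jig's bush until its force fell from about 15 N to 7 N at roughly 8.5 mm, which I read as the trip. I stopped there and stood it back upright in its own rack cell; I never reached for the cups or bottle.

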